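Press a new top piece onto a block heel with locking C-clamp pliers

ROBOT

A 6-joint arm with a two-finger parallel gripper is mounted at the origin on the work surface. World frame = base frame: x ahead of the robot, y to its left, z up, the work surface at z = 0. Lengths are in m, angles in rad, forces in N, time in s.
With the tool pointing down it reaches from about 0.225 to 0.875 m from the base axis. Payload 3.4 kg.
Tool frame: the origin (TCP) lies on the centre line of the jaws, within the pads' length; the fingertips stand 22 mm ahead of it and the grasp point (between the pads) lies 3 mm ahead of it; z points along the fingers, y is the line along which they close (so a half turn about z gives the same grasp; the last joint's range is limited). The gripper opens to 85 mm and grips with 20 to 120 N. Pads are 22 mm wide; open, the fingers measure 114 mm over their backs; the gripper's body (76 mm by 85 mm) begins 54 mm behind the grasp point. The pads swing forward as they close: fully open they stand 13 mm farther back than shut.
Start: joints at [-1.459, 0.276, 1.505, -0, 1.361, -0.121], TCP at [0.133, -0.56, 0.253] pointing down, gripper open.
Joint ranges: [-2.89, 2.89], [-0.75, 2.08], [0.22, 2.7], [-1.18, 4.32], [0.11, 2.71], [-2.7, 2.7]. Speed limits (rad/s): [2.57, 2.57, 3.14, 3.14, 3.14, 3.14].

INTERFACE

Orientations are given as a unit quaternion [w, x, y, z].
In Python, from rig import readout, optics, ticket gives the robot as it stands. The module is installed in compiled form; this text tells all that it offers.
- The arm moves only by the shell command python3 -m handwheel 'ROWS' [OPENING] [FORCE]. ROWS is rows parted by semicolons, their numbers by spaces, 1 to 5 of them, each of 4 numbers: dx, dy, dz in m, then a turn about the tool's z in rad; each row shifts and turns the commanded pose from where the row before left it, along the tool's axes as they then stand; what a row does not reach is not made up. A row lasts 1/12 s, in which the tool goes at most 0.0417 m and 0.125 rad, less where a joint would pass 70% of its speed; a pose out of reach is approached as far as the arm can. OPENING is the finger opening in m, set as the command begins (- or left out keeps the last). The fingers move at their own pace and stop on an object; FORCE is the grip in N (left out, the last holds). Time passes only in rows, so rows that do not move let the fingers close. It prints the time, the measured TCP pose, the force, the opening and the grip force at its end.
- readout.get_state(): the state, without advancing time (a new reading comes with each control period).
- optics.get_image(name): name is "scene" or "top" or "wrist"; returns a dict with "img" (420x560x3 uint8, red, green, blue), "camera_matrix" (3x3 intrinsics, pixels), "T" (4x4, takes a point from camera to world coordinates); the wrist camera has in their place "hand_eye" (4x4, takes a point from camera to tool coordinates, whose origin is the TCP and whose axes are the flange's). Camera axes: x right, y down, z forward; pixel columns grow to the right and rows downward; lengths in m; the calibration is good to about 2 mm. A picture is of the moment at which its call begins: read the wrist's pose just before it. There is no depth.
- ticket.sign_off(): hands the job in; it is judged then, once.
The state is a dict: "clock": time; "qpos": joint angles; "qd": joint speeds; "effort": joint torques, N m; "position": TCP position; "ee_rot": TCP orientation; "contact_force": force on the tool from outside, world axes, zero at the start; "moment": the same for the moment, N m; "width": finger opening in m; "gripper_force": force on a finger pad.
Only numpy, scipy, OpenCV 4.12 (cv2) and the standard library are available. Lean on these libraries where they do the work, as an engineer would, in place of code of your own. Each camera call takes 0.05 s, during which the arm holds its last target. There are 200 camera calls.

TASK

Slide the open jaws of the locking pliers over the brown heel that lies before the wooden stop, rubber top piece to the moving jaw, and push until the heel sits firmly, but gently, between the stop and their throat, fully home; then squeeze the handles together until the pliers go over centre and lock by themselves, pressing the top piece home. Let go and leave them locked for at least two seconds so that the cement grips, then press the brass release lever into its handle so that they spring open, and leave the pliers lying open on the bench. Push, squeeze and press no harder than the parts need (the grip at its gentle end), and do not disturb the other things on the bench.

Things in the scene. Friction and masses are not known exactly. Their poses are not given: they have to be found in the camera images.
- pliers: Locking C-clamp pliers, 230 mm long, 0.5 kg, loose, lying flat, 0-24 mm high. Origin: on the bench under the jaw pivot. +x to the jaws, +y the fixed (upper) handle side. Steel pivot frame x -11 to 29, y -17 to 17 mm: flat sides 34 mm apart, to take and slide them by (at x = 0). Its front x = 29 is the throat the heel comes home against. Adjusting screw is already set for this heel.
- fixed_pad (a point): Centre of the fixed jaw's pad face (disc 24 mm across, 12 mm above the bench), at (54, 18) mm in the pliers' frame. Open, the pads are 47.5 mm apart.
- moving_pad (a point): Centre of the moving jaw's pad face: open at (49, -29) mm, locked on the heel at (53, -21.5) mm in the pliers' frame; it bears on the rubber top piece.
- upper_handle (a point): On the middle line of the fixed blue handle (14 mm thick in y, x -54 to -112), at (-88, 11) mm in the pliers' frame; its outer side is y = 18.5. The knurled screw knob behind it ends at x = -132.
- lower_handle (a point): On the moving blue handle (12.5 mm thick, 24 mm tall, to x = -158), 6 mm inside its outer face: open at (-89, -44), locked at (-95, -20) mm in the pliers' frame; open it splays 23 degrees from the fixed one, locked it is parallel. Outer spread of both at x = -90: 69 mm open, 45 mm locked. As a gripper closes evenly on them, pliers and heel shift about 10 mm sideways; that is fine.
- handle (a joint): Squeeze of the moving handle on its jaw, rad: 0 sprung open; the pads meet the heel near 0.2; about 0.53 locked on the heel. The squeeze needed at x = -90 rises to 12 N at 0.25, falls again, and vanishes as the handle goes over centre; then it meets its stop, and more only strains the pliers.
- toggle_link (a joint): Angle of the dark toggle link between the handles, rad: 0 open, dead centre about 0.55, over centre against its stop at 0.65: then the pliers are locked and stay so when let go.
- release_lever: Brass release lever on the inner side of the moving handle; origin at its hinge in the handle. Its raised tail lies beyond the knob; pressing the tail some 4 to 8 mm into the handle (about 5 N, then easier) breaks the lock: the moving handle springs outward, 45 mm at its tail, and the jaws open.
- lever_tail (a point): Inner face (towards +y) of the lever's tail, 18 mm tall, centre 12 mm above the bench: locked at (-155, 3) mm in the pliers' frame.
- handle_tail (a point): Outer face of the moving handle behind the lever's tail: locked at (-154, -26) mm in the pliers' frame, 29 mm from lever_tail. A pinch on these two faces presses the lever.
- heel: Brown stacked block heel lying on its side, loose, 0.11 kg; origin under its middle. x -23 (round back, faces the pliers) to 23 mm (flat breast, faces the stop), 30 mm tall; body y -14 to 20 mm, then the black 6 mm rubber top piece on the -y side. 40 mm over all with the top piece home. Home in the throat its middle is at x = 52 in the pliers' frame, and its x lies along theirs.
- top_piece (a joint): How far the rubber top piece stands proud of the heel, m: starts about 0.0014 to 0.0023 (its dowel pin is a tight fit, 8 N), 0 is fully home.
- stop: Bench stop: plywood base screwed to the bench with an adjustable wooden fence bar (170 mm long along y, 24 thick, 41 high) clamped in front. Origin at the bench, +x into the stop. The fence is set by hand: its front face is anywhere from x = 0 to -20 mm, not measured, so feel for it. The heel lies 9 to 37 mm in front of it and slides easily (about 1 N) until it backs onto it.
- hammer: Cobbler's hammer, a bystander.
- awl: Awl with a wooden grip, a bystander.
- thread_spool: Spool of pale thread, 70 mm high, a bystander.
- cement_tin: Yellow tin, 110 mm high, a bystander.
- spare_heel: Spare brown heel block, 32 mm high, not for this job, a bystander.
- shoe_last: Yellow plastic shoe last, 250 mm long, a bystander.

How it is judged:
On the way, in this order (a step that is already met when the one before it is completed fails the run):
1. the heel is pushed home: backed firmly onto the stop (over 1.5 N) by the throat of the pliers (its middle within 3.5 mm of its home in the throat), jaws still open (handle under 0.1 rad) (contact force between heel and stop above 1.5 N and value of joint handle below 0.1 rad and x of heel in the frame of pliers between 0.046 and 0.0555 m), for 0.05 s.
2. the pliers stay locked by themselves, untouched, for 2 s, on a heel that is home in their throat (within about 3 mm), its top piece pressed home (under 0.6 mm proud) (value of joint toggle_link above 0.62 rad and value of joint top_piece below 0.0006 m and x of heel in the frame of pliers between 0.046 and 0.0555 m and contact force between the fingers and pliers below 0.3 N), for 2 s.
3. the release lever is pressed by the fingers while the pliers are still locked (value of joint toggle_link above 0.58 rad and contact force between the fingers and release_lever above 1 N).
At the end, for the whole second after the job is handed in: The pliers lie flat and still on the bench, sprung open (handle joint under 0.06 rad); the top piece is home (under 0.6 mm proud); the heel lies flat on its side on the bench, its middle less than 120 mm in front of the stop's origin (value of joint handle below 0.06 rad and value of joint top_piece below 0.0006 m and x of heel in the frame of stop above -0.12 m and angle between heel's own z axis and vertical below 0.1 rad and height (world z) of each of heel, pliers below 0.006 m and angle between pliers's own z axis and vertical below 0.06 rad and linear speed of each of pliers, heel below 0.02 m/s); the robot touches nothing.
It fails at once if the pliers squeezed with more than 45 N from each side (contact force between the fingers and pliers above 90 N).
It fails at once if the release lever forced with more than 35 N (contact force between the fingers and release_lever above 35 N).
It fails at once if the heel rammed against the stop with more than 20 N (contact force between heel and stop above 20 N).
It fails at once if a bystander pushed more than 20 mm (distance of any of hammer, awl, thread_spool, cement_tin, spare_heel, shoe_last from where it was at the start of the episode above 0.02 m).
It also fails if it takes over 67 s, if anything falls off the work surface, if the arm or the gripper's body presses on something with over 40 N, if the wrist force passes 120 N, or if a joint passes its speed limit or range.

## Working session

There is one attempt and no reset: what is moved stays moved. The work goes in short steps, Python scripts to look and compute and a shell command to move; the robot and the scene stay as the last step left them, time stands still between calls to the robot, and variables do not carry over. Pictures are saved under pics/ and viewed, at most 10 in all, crops included, and the job is handed in when it is done.

```bash
mkdir -p pics; python3 - <<'E'
from rig import readout,optics
import cv2,numpy as np
s=readout.get_state();print(s)
for n in("top","scene"):
    d=optics.get_image(n);cv2.imwrite(f"pics/{n}0.png",d["img"][:,:,::-1]);print(d["camera_matrix"],d["T"])
    np.savez(f"{n}0.npz",**d)
E
```

```text
{'clock': 0.0, 'qpos': array([-1.45901406e+00,  2.76606620e-01,  1.50612620e+00,  1.60033319e-05,
        1.36067772e+00, -1.20984787e-01]), 'qd': array([ 1.91745487e-03,  1.64456698e-03, -9.48699457e-05, -2.50788900e-04,
        1.14254571e-04,  9.38486125e-04]), 'effort': array([ 1.69809926e-03, -4.16777515e+01, -2.45801711e+01,  3.27902644e-04,
        1.12090990e-02, -1.20805271e-05]), 'position': array([ 0.1325908 , -0.55901507,  0.25243579]), 'ee_rot': array([-9.08901119e-04,  9.93234863e-01,  1.16119255e-01,  1.20063604e-05]), 'contact_force': array([ 0.4340631 , -0.67728951, -0.33029739]), 'moment': array([-0.01951819,  0.03272602, -0.02420973]), 'gripper_force': 0.0, 'width': 0.08512185514369663}
[[393.51073852   0.         278.45329816]
 [  0.         393.51073852 203.73337693]
 [  0.           0.           1.        ]] [[ 0.01412097 -0.99629634  0.08481868  0.47773579]
 [-0.99967391 -0.0122619   0.02239926 -0.07413915]
 [-0.02127627 -0.08510732 -0.9961446   0.89203445]
 [ 0.          0.          0.          1.        ]]
[[534.79272789   0.         278.72964755]
 [  0.         534.79272789 215.11108763]
 [  0.           0.           1.        ]] [[-0.70991326  0.47914409 -0.51618223  1.28039192]
 [ 0.70409203  0.46549737 -0.53625238  0.67659128]
 [-0.01666069 -0.74413247 -0.66782429  0.9417474 ]
 [ 0.          0.          0.          1.        ]]
```

View pics/top0.png

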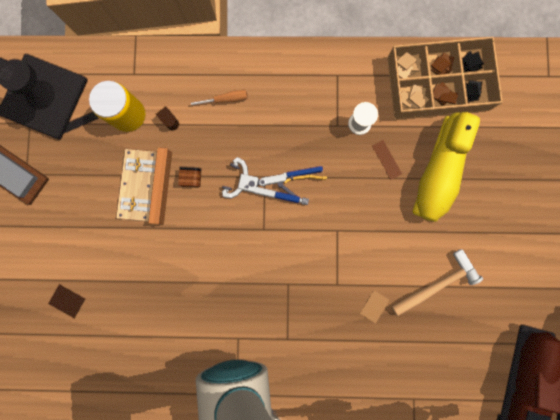

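View pics/scene0.png

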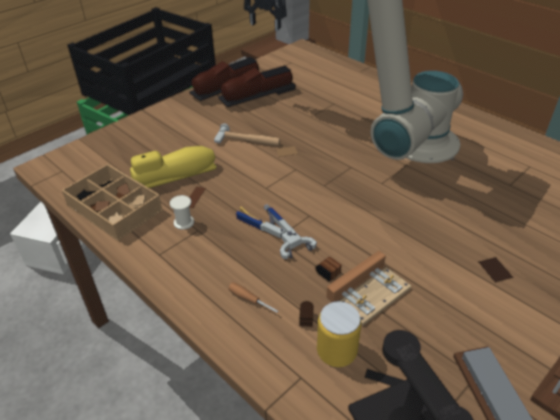

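The top view shows the pliers' frame near (255,183) with the jaws to the left. The heel is at (189,177) and the fence at (160,187). I'll zoom in.

```bash
python3 - <<'E'
import cv2
im=cv2.imread("pics/top0.png")[140:225,140:340]
cv2.imwrite("pics/crop0.png",cv2.resize(im,None,fx=4,fy=4,interpolation=cv2.INTER_CUBIC))
E
```

```text
(no output)
```

View pics/crop0.png

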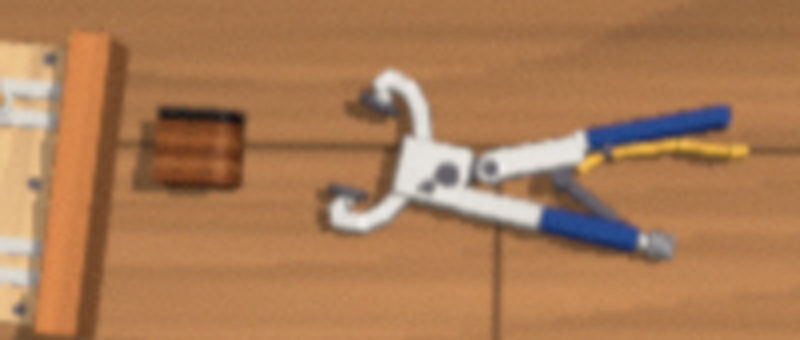

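The fixed handle with the knob is on the image-bottom side and the moving jaw is on top. The black top piece is on top too, so the sides match. Next: measure on the bench plane.

```bash
cat > h.py <<'E'
import numpy as np,cv2
from rig import readout,optics
from scipy.spatial.transform import Rotation as R
def ray(px,K,T,z):
    px=np.atleast_2d(px).astype(float)
    d=np.c_[(px-K[[0,1],2])/K[[0,1],[0,1]],np.ones(len(px))]@T[:3,:3].T
    return T[:3,3]+d*((z-T[2,3])/d[:,2])[:,None]
def pose():
    s=readout.get_state();q=s["ee_rot"];M=np.eye(4)
    M[:3,:3]=R.from_quat(np.r_[q[1:],q[0]]).as_matrix();M[:3,3]=s["position"];return M,s
def wrist(name):
    M,s=pose();d=optics.get_image("wrist")
    cv2.imwrite(f"pics/{name}.png",d["img"][:,:,::-1]);T=M@d["hand_eye"]
    np.savez(name+".npz",img=d["img"],K=d["camera_matrix"],T=T,M=M,hand_eye=d["hand_eye"]);return d["img"],d["camera_matrix"],T,M
E
python3 - <<'E'
from h import *
d=np.load("top0.npz");K,T=d["camera_matrix"],d["T"]
f=lambda l,z:print(np.round(ray(np.array(l)/4+140-.4,K,T,z),4).tolist())
f([(405,137),(470,150),(395,190),(590,228),(638,243),(378,100),(346,190)],.024)
f([(245,112),(160,107),(243,188),(155,185)],.030)
f([(109,33),(73,335)],.041)
M,s=pose();print(M)
print(optics.get_image("wrist")["hand_eye"],optics.get_image("wrist")["camera_matrix"])
E
```

```text
[[0.6176, 0.0303, 0.024], [0.6107, -0.0062, 0.024], [0.5877, 0.0352, 0.024], [0.5678, -0.0736, 0.024], [0.5597, -0.1002, 0.024], [0.6383, 0.0459, 0.024], [0.5874, 0.0626, 0.024]]
[[0.6297, 0.1192, 0.03], [0.6321, 0.1668, 0.03], [0.5871, 0.1189, 0.03], [0.5882, 0.168, 0.03]]
[[0.6712, 0.1936, 0.041], [0.5041, 0.2069, 0.041]]
[[ 9.73026290e-01  2.30694192e-01 -1.67884892e-04  1.32602771e-01]
 [ 2.30694156e-01 -9.73024954e-01  1.62635568e-03 -5.59056343e-01]
 [ 2.11834621e-04 -1.62121690e-03 -9.99998663e-01  2.52530508e-01]
 [ 0.00000000e+00  0.00000000e+00  0.00000000e+00  1.00000000e+00]]
[[-7.94396515e-06 -9.57330619e-01 -2.88994958e-01  7.32468047e-02]
 [ 9.99999934e-01  9.75015123e-05 -3.50473754e-04 -3.61794402e-04]
 [ 3.63696702e-04 -2.88994941e-01  9.57330555e-01 -1.19786652e-01]
 [ 0.00000000e+00  0.00000000e+00  0.00000000e+00  1.00000000e+00]] [[289.58245058   0.         278.65278237]
 [  0.         289.58245058 211.88179239]
 [  0.           0.           1.        ]]
```

```bash
m="python3 -m handwheel"
$m '.032 -.0245 .0055 0;.032 -.0245 .0055 0;.032 -.0245 .0055 0;.032 -.0245 .0055 0;.032 -.0245 .0055 0' - 20
$m '.032 -.0245 .0055 0;.032 -.0245 .0055 0;.032 -.0245 .0055 0;.032 -.0245 .0055 0;.032 -.0245 .0055 0'
$m '.032 -.0245 .0055 0;.032 -.0245 .0055 0;.032 -.0245 .0055 0;.032 -.0245 .0055 0;.032 -.0245 .0055 0'
$m '.032 -.0245 .0055 0;.032 -.0245 .0055 0;.032 -.0245 .0055 0;0 0 0 -.12;0 0 0 -.12'
$m '0 0 0 -.12;0 0 0 -.12;0 0 0 -.12;0 0 0 -.12;0 0 0 -.12'
$m '0 0 0 -.12;0 0 0 -.12;0 0 0 -.084;0 0 0 0;0 0 0 0'
python3 - <<'E'
from h import *
wrist("w1");M,s=pose();print(M,s["qpos"],s["contact_force"])
E
```

```text
clock: 0.62
position: [0.2608, -0.4018, 0.2254]
ee_rot: [-0.0, 0.993, 0.116, 0.0]
contact_force: [1.0, 0.6, 0.9]
width: 0.0853
gripper_force: 0.0
clock: 1.03
position: [0.3883, -0.2455, 0.1981]
ee_rot: [0.0, 0.993, 0.116, 0.0]
contact_force: [0.7, -0.5, -0.1]
width: 0.0852
gripper_force: 0.0
clock: 1.45
position: [0.5158, -0.0893, 0.1705]
ee_rot: [0.0, 0.993, 0.116, 0.0]
contact_force: [0.3, -0.9, 0.5]
width: 0.0852
gripper_force: 0.0
clock: 1.87
position: [0.5924, 0.0049, 0.1532]
ee_rot: [-0.0, 0.971, 0.239, -0.0]
contact_force: [0.2, -0.0, 0.1]
width: 0.0854
gripper_force: 0.0
clock: 2.28
position: [0.5913, 0.0025, 0.154]
ee_rot: [-0.0, 0.858, 0.514, -0.0]
contact_force: [0.4, -1.1, -0.3]
width: 0.0851
gripper_force: 0.0
clock: 2.7
position: [0.5913, 0.0025, 0.1541]
ee_rot: [-0.0, 0.767, 0.642, -0.0]
contact_force: [0.1, -0.7, 0.6]
width: 0.0858
gripper_force: 0.0
[[ 1.75140696e-01  9.84543364e-01 -3.17179000e-04  5.91289904e-01]
 [ 9.84543407e-01 -1.75140727e-01 -7.14138677e-05  2.46665537e-03]
 [-1.25861010e-04 -2.99769019e-04 -9.99999947e-01  1.54128062e-01]
 [ 0.00000000e+00  0.00000000e+00  0.00000000e+00  1.00000000e+00]] [-1.13406701e-01  3.69983438e-01  1.62193523e+00 -1.17061162e-04
  1.14998105e+00  6.26898267e-02] [-0.0710019   0.39054538 -0.50058829]
```

View pics/w1.png

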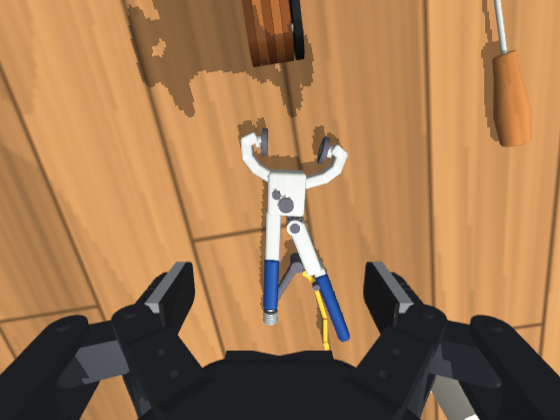

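The wrist view shows the frame at about (287,193), the fixed handle on the left at (271,285), the moving handle on the right at (332,305), and the rear of the heel at (275,50).

```bash
cat > pl.py <<'E'
from h import *
def pliers(img,K,T,zt=.019):
    hsv=cv2.cvtColor(img,cv2.COLOR_RGB2HSV);b=cv2.inRange(hsv,(105,120,50),(130,255,255))
    cs=sorted(cv2.findContours(b,0,2)[0],key=cv2.contourArea)[-2:]
    out=[]
    for c in cs:
        r=cv2.minAreaRect(c);p=ray(cv2.boxPoints(r),K,T,zt)[:,:2]
        m=p.mean(0);e=[p[1]-p[0],p[2]-p[1]];u=max(e,key=np.linalg.norm)
        u=u*np.sign(u[1]);print("blue px",np.round(r[0]),np.round(r[1],1),"mid",m.round(4),"len",np.round([np.linalg.norm(x) for x in e],4),"ang",np.degrees(np.arctan2(u[1],u[0])).round(2));out.append((m,u/np.linalg.norm(u)))
    return out
E
python3 - <<'E'
from pl import *
d=np.load("w1.npz");img,K,T=d["img"],d["K"],d["T"]
pliers(img,K,T)
hsv=cv2.cvtColor(img,cv2.COLOR_RGB2HSV)
w=cv2.inRange(hsv,(0,0,150),(180,60,255));w[:160]=0;w[225:]=0;w[:,:200]=0;w[:,360:]=0
for r in range(164,222,4):
    c=np.where(w[r])[0]
    if len(c): print(r,c[0],c[-1],ray([(c[0]-.5,r),(c[-1]+.5,r)],K,T,.022)[:,:2].round(4).tolist())
# heel/top piece
v=cv2.inRange(hsv,(0,0,0),(180,255,60));v[80:]=0;v[:,:230]=0;v[:,320:]=0
for r in range(2,66,8):
    c=np.where(v[r])[0];print(r,c[[0,-1]] if len(c) else 0, [hsv[r,x].tolist() for x in (240,250,260,300)])
E
python3 - <<'E'
import cv2
im=cv2.imread("pics/w1.png")[0:230,190:390]
cv2.imwrite("pics/c1.png",cv2.resize(im,None,fx=2.6,fy=2.6,interpolation=cv2.INTER_CUBIC))
E
```

```text
blue px [271. 284.] [49. 14.] mid [ 0.5693 -0.0741] len [0.0136 0.0551] ang 79.87
blue px [333. 308.] [68.7 11.9] mid [ 0.6274 -0.1123] len [0.0117 0.0813] ang 101.82
164 246 343 [[0.5697, 0.0481], [0.6532, 0.0332]]
168 249 342 [[0.5715, 0.0443], [0.652, 0.0299]]
172 252 340 [[0.5734, 0.0404], [0.6498, 0.0268]]
176 258 335 [[0.5779, 0.036], [0.6451, 0.024]]
180 265 330 [[0.5832, 0.0315], [0.6404, 0.0213]]
184 268 322 [[0.5852, 0.0275], [0.633, 0.019]]
188 268 308 [[0.5845, 0.024], [0.6203, 0.0176]]
192 268 304 [[0.5838, 0.0204], [0.6163, 0.0146]]
196 268 304 [[0.5831, 0.0168], [0.6157, 0.011]]
200 268 304 [[0.5825, 0.0132], [0.6152, 0.0074]]
204 268 304 [[0.5818, 0.0095], [0.6146, 0.0037]]
208 268 303 [[0.5811, 0.0058], [0.6131, 0.0001]]
212 267 303 [[0.5795, 0.0023], [0.6126, -0.0036]]
216 266 300 [[0.5779, -0.0013], [0.6093, -0.0069]]
220 266 295 [[0.5771, -0.0051], [0.6042, -0.0099]]
2 [289 299] [[15, 143, 134], [11, 171, 103], [13, 169, 160], [14, 138, 177]]
10 [290 299] [[15, 140, 135], [12, 167, 107], [13, 172, 190], [14, 79, 74]]
18 [291 300] [[14, 139, 136], [12, 168, 106], [13, 170, 190], [0, 0, 41]]
26 [294 301] [[14, 139, 134], [12, 168, 106], [13, 166, 152], [105, 14, 36]]
34 [293 302] [[15, 139, 128], [11, 167, 107], [13, 160, 129], [0, 0, 30]]
42 [293 303] [[15, 139, 125], [12, 173, 103], [13, 172, 120], [60, 14, 18]]
50 [294 303] [[15, 137, 123], [12, 190, 90], [13, 181, 103], [120, 28, 18]]
58 [270 303] [[14, 138, 126], [15, 141, 130], [13, 181, 83], [120, 21, 12]]
```

View pics/c1.png

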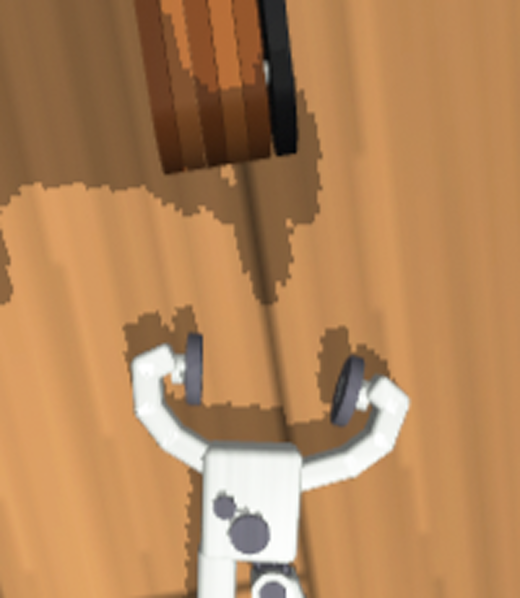

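The frame sides are parallel to the tool, with the pliers at 79.9° and the origin near (0.598, 0.006). The heel sits straight ahead, slightly left. I'll look from above the heel and stop.

```bash
m="python3 -m handwheel"
$m '.04 0 0 0;.04 0 0 0;.03 0 0 0;0 0 0 0;0 0 0 0'
python3 - <<'E'
from h import *
img,K,T,M=wrist("w2");print(M,T[:3,3])
E
```

```text
clock: 3.17
position: [0.6104, 0.1122, 0.154]
ee_rot: [0.0, 0.765, 0.644, -0.0]
contact_force: [-0.1, -0.4, -0.9]
width: 0.0851
gripper_force: 0.0
[[ 1.71351253e-01  9.85209969e-01 -2.56310342e-04  6.10397716e-01]
 [ 9.85209883e-01 -1.71351354e-01 -4.48162706e-04  1.12213258e-01]
 [-4.85453490e-04 -1.75726241e-04 -9.99999867e-01  1.54022458e-01]
 [ 0.00000000e+00  0.00000000e+00  0.00000000e+00  1.00000000e+00]] [0.62261816 0.18504554 0.2737739 ]
```

View pics/w2.png

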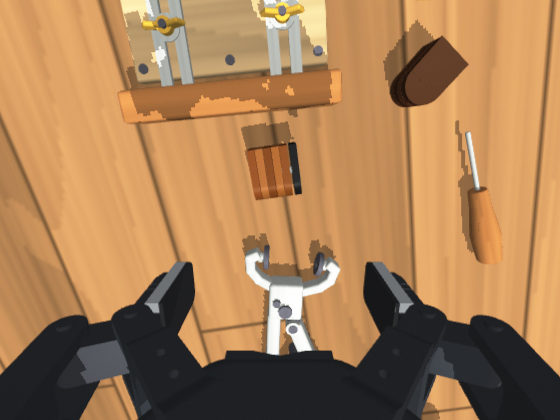

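```bash
python3 - <<'E'
from h import *
d=np.load("w2.npz");img,K,T=d["img"],d["K"],d["T"]
im=img[90:210,215:335,::-1];cv2.imwrite("pics/c2.png",cv2.resize(im,None,fx=5,fy=5,interpolation=cv2.INTER_CUBIC))
hsv=cv2.cvtColor(img,cv2.COLOR_RGB2HSV)
for r in range(140,204,6): print(r,[f"{c}:{hsv[r,c][1]},{hsv[r,c][2]}" for c in range(240,308,4)])
E
```

```text
140 ['240:141,210', '244:140,155', '248:138,135', '252:138,137', '256:136,144', '260:141,147', '264:137,145', '268:138,135', '272:134,114', '276:138,96', '280:139,138', '284:137,140', '288:138,137', '292:139,202', '296:139,197', '300:139,202', '304:139,207']
146 ['240:141,204', '244:142,218', '248:139,138', '252:138,135', '256:136,141', '260:147,120', '264:156,93', '268:176,68', '272:181,76', '276:182,132', '280:188,133', '284:188,152', '288:132,83', '292:12,41', '296:109,110', '300:139,203', '304:140,206']
152 ['240:141,197', '244:141,220', '248:186,158', '252:187,158', '256:178,192', '260:175,194', '264:190,141', '268:188,141', '272:184,180', '276:184,187', '280:185,150', '284:185,154', '288:144,140', '292:12,41', '296:6,42', '300:140,202', '304:138,204']
158 ['240:140,199', '244:141,213', '248:183,156', '252:187,158', '256:177,186', '260:176,194', '264:184,141', '268:188,141', '272:183,162', '276:182,188', '280:186,136', '284:185,154', '288:157,145', '292:18,42', '296:24,43', '300:138,199', '304:140,204']
164 ['240:141,203', '244:140,206', '248:159,164', '252:189,159', '256:184,15
[... 1020 characters left out ...]
170', '260:172,162', '264:161,214', '268:164,173', '272:166,161', '276:169,169', '280:173,199', '284:181,149', '288:185,154', '292:149,197', '296:22,35', '300:15,33', '304:138,198']
194 ['240:140,211', '244:143,211', '248:140,198', '252:140,215', '256:195,153', '260:195,150', '264:185,181', '268:184,177', '272:204,124', '276:203,123', '280:195,161', '284:190,157', '288:201,123', '292:188,126', '296:121,95', '300:137,171', '304:139,197']
200 ['240:140,208', '244:140,211', '248:141,203', '252:140,209', '256:146,189', '260:143,189', '264:140,210', '268:140,218', '272:138,221', '276:142,215', '280:140,204', '284:142,144', '288:139,183', '292:139,211', '296:140,215', '300:140,210', '304:140,199']
```

View pics/c2.png

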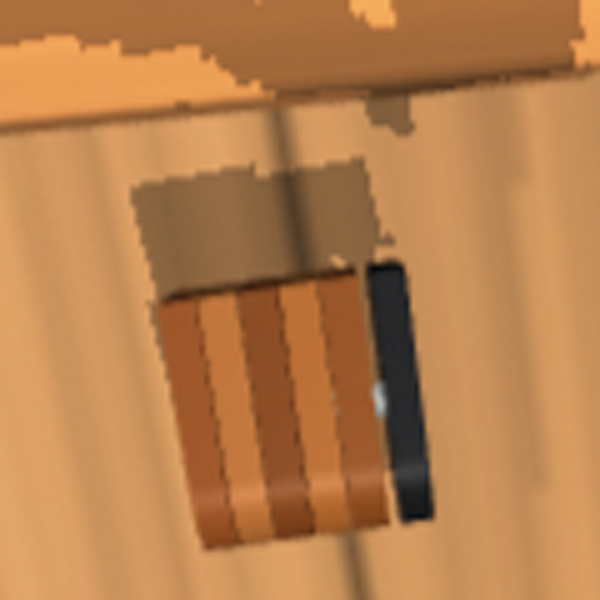

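```bash
python3 - <<'E'
from h import *
d=np.load("w2.npz");img,K,T,M=d["img"],d["K"],d["T"],d["M"]
P=lambda l,z:ray(np.array(l)/5+[215,90]-.4,K,T,z)[:,:2]
a=P([(162,300),(197,480),(358,268),(368,266),(403,265),(430,470)],.030);print(a.round(4))
ang=lambda v:np.degrees(np.arctan2(v[1],v[0]))
print(ang(a[0]-a[1]),ang(a[4]-a[5]),ang(a[0]-a[2])-90,np.linalg.norm(a[0]-a[4]))
f=P([(10,127),(575,76)],0.02);print("fence",f,ang(f[0]-f[1])-90)
f=P([(10,127),(575,76)],0.041);print(f)
# frame in w2: px front corners
print(ray([(271,278),(302,278)],K,T,.024)[:,:2])
E
```

```text
[[0.5934 0.1699]
 [0.5931 0.1393]
 [0.6261 0.1695]
 [0.6278 0.1695]
 [0.6334 0.1687]
 [0.6327 0.1342]]
89.59427130290432 88.75960797731435 89.18811210326152 0.040105379002879374
fence [[0.5729625  0.20130993]
 [0.66649215 0.19312901]] 85.00112926167074
[[0.57707155 0.19996404]
 [0.66286154 0.19246009]]
[[0.59083693 0.04617828]
 [0.62039279 0.04104517]]
```

```bash
m="python3 -m handwheel"
$m '-.0267 .0015 .01 0;-.0267 .0015 .01 0;-.0267 .0015 .01 0;-.0267 .0015 .01 0;0 0 .03 0' 
$m '0 0 .03 0;0 0 .02 0;0 0 .006 0;0 0 0 0;0 0 0 0'
```

```text
clock: 3.63
position: [0.5999, -0.0017, 0.0873]
ee_rot: [0.004, 0.767, 0.641, 0.002]
contact_force: [1.0, 0.3, -0.0]
width: 0.0855
gripper_force: 0.0
clock: 4.05
position: [0.5982, 0.0037, 0.0289]
ee_rot: [0.0, 0.766, 0.643, 0.0]
contact_force: [0.6, 0.1, 0.2]
width: 0.0855
gripper_force: 0.0
```

```bash
m="python3 -m handwheel"
$m '.002 0 0 0;0 0 0 0;0 0 0 0;0 0 0 0;0 0 0 0' .02 20
$m '0 0 0 0;0 0 0 0;0 0 0 0;0 0 0 0;0 0 0 0' 
python3 - <<'E'
from pl import *
img,K,T,M=wrist("w3");print(M)
E
```

```text
clock: 4.47
position: [0.5984, 0.0068, 0.0294]
ee_rot: [0.0, 0.766, 0.643, 0.0]
contact_force: [-1.7, 0.3, 4.6]
width: 0.0348
gripper_force: 19.4
clock: 4.88
position: [0.5985, 0.0068, 0.0294]
ee_rot: [0.0, 0.766, 0.643, 0.001]
contact_force: [-0.7, 0.5, 6.1]
width: 0.0347
gripper_force: 19.4
[[ 1.73696211e-01  9.84798626e-01  1.13658098e-03  5.98493999e-01]
 [ 9.84799202e-01 -1.73696547e-01  2.03682215e-04  6.76584980e-03]
 [ 3.98006158e-04  1.08392522e-03 -9.99999333e-01  2.93638496e-02]
 [ 0.00000000e+00  0.00000000e+00  0.00000000e+00  1.00000000e+00]]
```

View pics/w3.png

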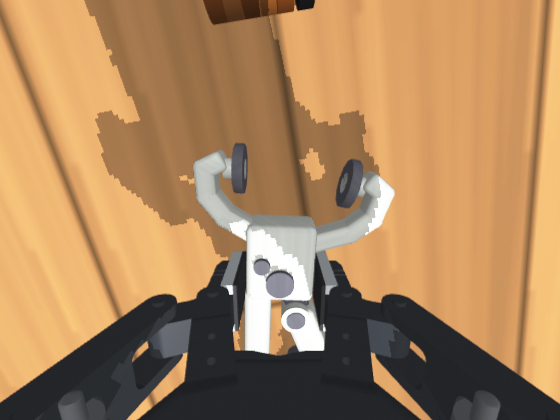

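```bash
m="python3 -m handwheel"
$m '0 .0035 -.001 -.07;0 .0035 0 -.07;.012 0 0 0;.012 0 0 0;.012 0 0 0'
$m '.01 0 0 0;0 0 0 0;0 0 0 0'
python3 - <<'E'
from h import *
img,K,T,M=wrist("w4");print(M)
d=np.load("w3.npz");print(ray([(250,222),(314,219)],d["K"],d["T"],.024))
im=img[:300,160:440,::-1];cv2.imwrite("pics/c4.png",cv2.resize(im,None,fx=2,fy=2,interpolation=cv2.INTER_CUBIC))
E
```

```text
clock: 5.35
position: [0.6066, 0.0417, 0.0294]
ee_rot: [0.001, 0.719, 0.695, -0.0]
contact_force: [-0.0, -3.9, 1.5]
width: 0.0348
gripper_force: 20.2
clock: 5.6
position: [0.6067, 0.0541, 0.0294]
ee_rot: [-0.001, 0.719, 0.695, 0.001]
contact_force: [0.5, 5.4, 1.8]
width: 0.0347
gripper_force: 20.1
[[ 3.35521028e-02  9.99436898e-01  3.77667186e-04  6.06686255e-01]
 [ 9.99433173e-01 -3.35530146e-02  2.74374454e-03  5.41469283e-02]
 [ 2.75487141e-03  2.85394715e-04 -9.99996165e-01  2.94083361e-02]
 [ 0.00000000e+00  0.00000000e+00  0.00000000e+00  1.00000000e+00]]
[[0.59056621 0.03989248 0.024     ]
 [0.61952071 0.03623946 0.024     ]]
```

View pics/c4.png

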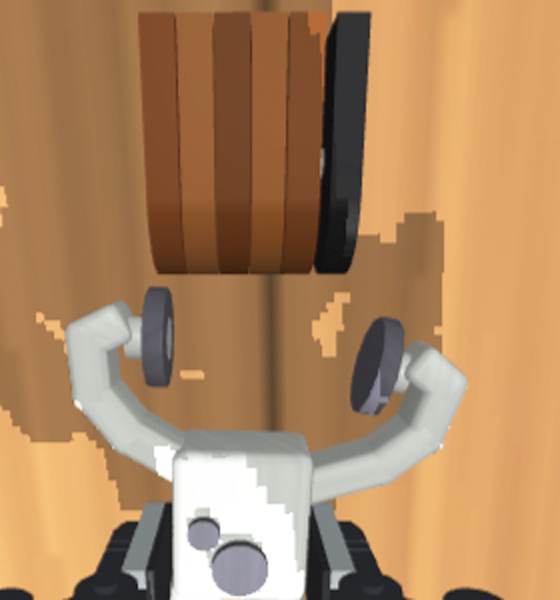

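```bash
python3 - <<'E'
from h import *
d=np.load("w4.npz");K,T,M=d["K"],d["T"],d["M"]
def t(l,z): p=ray(np.array(l)/2+[160,0]-.25,K,T,z);print(z,((p-M[:3,3])@M[:3,:3])[:,:2].round(4).tolist())
t([(174,335),(388,322),(352,405)],.012)
t([(174,500),(311,500),(240,432)],.024)
t([(138,12),(152,210),(371,12),(362,180)],.03)
t([(158,272),(352,272)],.03);t([(158,272),(352,272)],.01)
E
```

```text
0.012 [[0.0545, -0.0156], [0.0576, 0.0349], [0.0374, 0.0275]]
0.024 [[0.0175, -0.0155], [0.0175, 0.0168], [0.0343, 0.0]]
0.03 [[0.1142, -0.0182], [0.0812, -0.0171], [0.1142, 0.0232], [0.0866, 0.0233]]
0.03 [[0.0696, -0.0164], [0.0696, 0.0223]]
0.01 [[0.0689, -0.019], [0.0689, 0.0261]]
```

```bash
m="python3 -m handwheel"
$m '0 -.0022 0 -.015;.01 0 0 0;.01 0 0 0;.01 0 0 0;0 0 0 0'
python3 - <<'E'
from h import *
img,K,T,M=wrist("w5");print(M[:2])
im=img[:300,160:440,::-1];cv2.imwrite("pics/c5.png",cv2.resize(im,None,fx=2,fy=2,interpolation=cv2.INTER_CUBIC))
E
```

```text
clock: 6.07
position: [0.605, 0.0831, 0.0294]
ee_rot: [-0.0, 0.714, 0.701, 0.0]
contact_force: [1.0, 0.8, 2.7]
width: 0.0345
gripper_force: 20.3
[[ 1.83428280e-02  9.99831732e-01  2.21179727e-04  6.05038755e-01]
 [ 9.99831491e-01 -1.83429839e-02  7.24385430e-04  8.30851303e-02]]
```

View pics/c5.png

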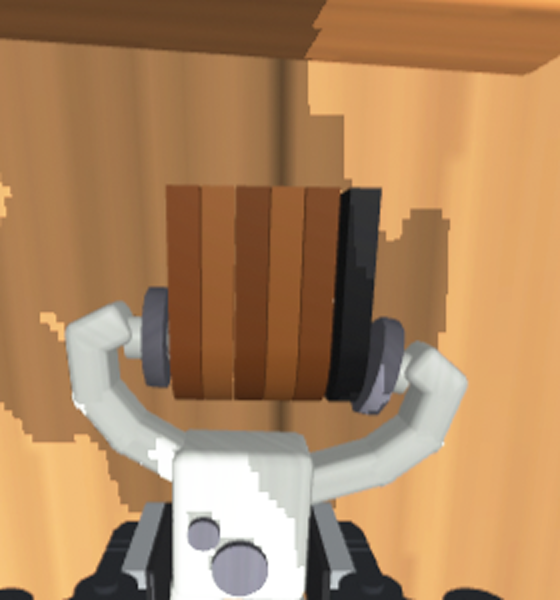

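Heel is cleanly between the pads (175..375 at rows 190–400), with about 8 mm left to the throat. The fence is ~4° off, so I'll turn a little while advancing.

```bash
m="python3 -m handwheel"
$m '.008 0 0 .02;.008 0 0 .02;.006 0 0 .02;0 0 0 0'
$m '.002 0 0 0;.002 0 0 0;0 0 0 0'
```

```text
clock: 6.45
position: [0.6057, 0.1039, 0.0294]
ee_rot: [0.0, 0.734, 0.679, -0.0]
contact_force: [-0.5, -1.5, 3.3]
width: 0.0343
gripper_force: 21.0
clock: 6.7
position: [0.6061, 0.1066, 0.0294]
ee_rot: [0.001, 0.734, 0.679, -0.001]
contact_force: [-0.4, -4.7, 4.1]
width: 0.0345
gripper_force: 20.3
```

```bash
m="python3 -m handwheel"
$m '.003 0 0 0;.003 0 0 0;.002 0 0 0'
$m '.002 0 0 0;.0015 0 0 0;0 0 0 0'
python3 - <<'E'
from h import *
img,K,T,M=wrist("w6");print(M[:2])
im=img[:300,160:440,::-1];cv2.imwrite("pics/c6.png",cv2.resize(im,None,fx=2,fy=2,interpolation=cv2.INTER_CUBIC))
E
```

```text
clock: 6.95
position: [0.6067, 0.1142, 0.0294]
ee_rot: [0.001, 0.734, 0.679, -0.001]
contact_force: [0.6, -6.4, 2.9]
width: 0.0343
gripper_force: 20.4
clock: 7.2
position: [0.607, 0.1179, 0.0294]
ee_rot: [0.001, 0.734, 0.679, -0.001]
contact_force: [-0.4, -5.2, 3.3]
width: 0.0346
gripper_force: 20.4
[[ 7.80899663e-02  9.96946286e-01 -2.42911728e-04  6.07040992e-01]
 [ 9.96944837e-01 -7.80902678e-02 -1.70326505e-03  1.17923584e-01]]
```

View pics/c6.png

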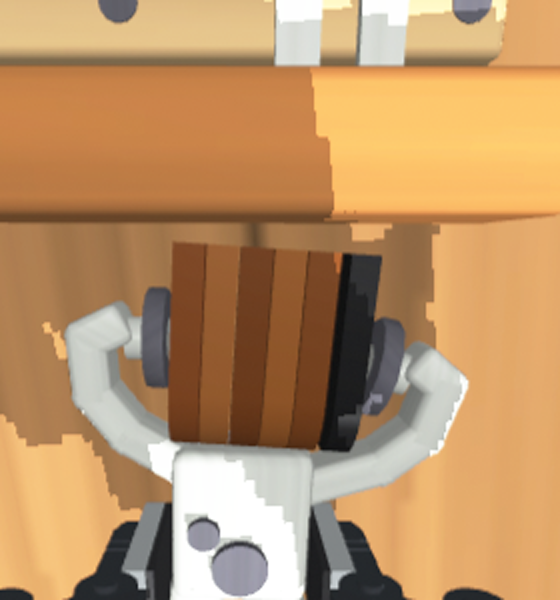

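I've now viewed 11 pictures, one over the limit of 10, because I lost count. I'll view no more and go by numbers only. The picture shows the heel in the throat and the fence square to the tool, about 5 mm ahead.

```bash
m="python3 -m handwheel"
$m '.0015 0 0 0;.0015 0 0 0'
$m '.0012 0 0 0;.0012 0 0 0'
```

```text
clock: 7.42
position: [0.6073, 0.1204, 0.0294]
ee_rot: [0.001, 0.734, 0.679, -0.001]
contact_force: [0.7, -6.3, 3.3]
width: 0.0348
gripper_force: 20.4
clock: 7.58
position: [0.6075, 0.1227, 0.0294]
ee_rot: [0.001, 0.734, 0.679, -0.001]
contact_force: [0.4, -9.4, 4.1]
width: 0.0346
gripper_force: 20.6
```

```bash
m="python3 -m handwheel"
$m '.001 0 0 0;0 0 0 0'
```

```text
clock: 7.75
position: [0.6075, 0.1228, 0.0294]
ee_rot: [0.001, 0.734, 0.679, -0.002]
contact_force: [-1.1, -10.6, 3.9]
width: 0.035
gripper_force: 20.9
```

```bash
m="python3 -m handwheel"
$m '.001 0 0 0;0 0 0 0'
$m '.0007 0 0 0;0 0 0 0'
```

```text
clock: 7.92
position: [0.6075, 0.123, 0.0294]
ee_rot: [0.002, 0.734, 0.679, -0.002]
contact_force: [-0.8, -11.4, 4.1]
width: 0.0348
gripper_force: 21.1
clock: 8.08
position: [0.6076, 0.123, 0.0294]
ee_rot: [0.002, 0.734, 0.679, -0.003]
contact_force: [-1.1, -12.9, 4.8]
width: 0.0347
gripper_force: 21.3
```

```bash
python3 - <<'E'
from h import *
img,K,T,M=wrist("w7")
d6=np.load("w6.npz")["img"]
h7=cv2.cvtColor(img,cv2.COLOR_RGB2HSV)
for n,I in(("6",cv2.cvtColor(d6,cv2.COLOR_RGB2HSV)),("7",h7)):
  for c in (255,275,300):
    print(n,c,[f"{r}:{I[r,c][1]},{I[r,c][2]}" for r in list(range(104,136,2))+list(range(214,232,2))])
# calibrate scale: tool x of rows at col 275
print([(r,z,((ray([(275,r)],K,T,z)-M[:3,3])@M[:3,:3])[0,:2].round(4).tolist()) for r,z in((122,.03),(116,.03),(112,.03),(110,.03),(224,.024))])
E
```

```text
6 255 ['104:162,156', '106:159,127', '108:156,103', '110:157,107', '112:136,167', '114:136,173', '116:135,172', '118:133,172', '120:133,172', '122:175,127', '124:177,127', '126:174,126', '128:178,126', '130:178,126', '132:178,126', '134:178,126', '214:183,102', '216:189,97', '218:179,91', '220:183,81', '222:8,132', '224:10,148', '226:11,190', '228:6,230', '230:3,247']
6 275 ['104:162,157', '106:157,127', '108:155,105', '110:160,107', '112:137,155', '114:135,160', '116:135,161', '118:135,161', '120:135,162', '122:147,160', '124:165,153', '126:167,153', '128:168,153', '130:167,153', '132:168,152', '134:169,152', '214:176,100', '216:143,91', '218:145,88', '220:155,82', '222:41,107', '224:7,148', '226:6,163', '228:7,195', '230:9,205']
6 300 ['104:161,157', '106:157,128', '108:153,105', '110:158,105', '112:138,161', '114:137,167', '116:139,167', '118:138,166', '120:139,167', '122:137,167', '124:155,156', '126:171,148', '128:174,148', '130:173,149', '132:174,148', '134:173,147', '214:185,123', '216:185,120', '218:186,115', '220:180,109', '222:179,101', '224:24,129', '226:8,155', '228:7,187
[... 593 characters left out ...]
168,150', '132:168,150', '134:169,149', '214:173,102', '216:155,92', '218:150,90', '220:133,86', '222:137,78', '224:16,141', '226:6,162', '228:7,210', '230:4,242']
7 300 ['104:163,189', '106:162,187', '108:162,187', '110:162,187', '112:163,188', '114:163,186', '116:161,177', '118:161,165', '120:159,144', '122:148,129', '124:136,163', '126:174,141', '128:173,146', '130:172,145', '132:176,145', '134:175,144', '214:185,123', '216:183,120', '218:184,115', '220:183,110', '222:183,103', '224:134,97', '226:7,148', '228:7,178', '230:10,203']
[(122, 0.03, [0.0748, -0.0019]), (116, 0.03, [0.077, -0.0019]), (112, 0.03, [0.0785, -0.0019]), (110, 0.03, [0.0792, -0.0019]), (224, 0.024, [0.0304, -0.0021])]
```

The heel sits at x ≈ 52 mm in the throat, backed on the fence with about 7 N. I'll relax the push, let go, and go to the handles.

```bash
m="python3 -m handwheel"
$m '-.0025 0 0 0;0 0 0 0'
$m '0 0 0 0;0 0 0 0;0 0 -.005 0;0 0 -.03 0;0 0 -.025 0' .085
$m '-.03 .006 0 0;-.03 .006 0 0;-.03 .006 0 0;0 0 0 0;0 0 0 0'
python3 - <<'E'
from pl import *
img,K,T,M=wrist("w8");print(M[:3])
for m,u in pliers(img,K,T):
    print("tool",((np.r_[m,.019]-M[:3,3])@M[:3,:3])[:2].round(4))
E
```

```text
clock: 8.3
position: [0.6076, 0.1228, 0.0294]
ee_rot: [0.001, 0.734, 0.679, -0.001]
contact_force: [1.1, -7.1, 3.5]
width: 0.0347
gripper_force: 20.5
clock: 8.72
position: [0.6064, 0.1253, 0.089]
ee_rot: [-0.001, 0.734, 0.679, -0.001]
contact_force: [0.8, -0.2, 1.5]
width: 0.085
gripper_force: 0.0
clock: 9.13
position: [0.6185, 0.0328, 0.0894]
ee_rot: [-0.0, 0.735, 0.678, 0.0]
contact_force: [-0.8, -0.3, 0.1]
width: 0.0853
gripper_force: 0.0
[[ 8.14085793e-02  9.96680813e-01 -1.02136810e-05  6.18474811e-01]
 [ 9.96680451e-01 -8.14085410e-02  8.53028778e-04  3.27774107e-02]
 [ 8.49365935e-04 -7.96236371e-05 -9.99999636e-01  8.93656762e-02]]
blue px [235. 228.] [75. 22.] mid [0.5879 0.0394] len [0.0148 0.0556] ang 83.47
blue px [323. 261.] [102.7  17.3] mid [0.649  0.0076] len [0.0118 0.0818] ang 107.96
tool [ 0.004 -0.031]
tool [-0.0227  0.0325]
```

```bash
m="python3 -m handwheel"
$m '-.003 -.0015 .02 0;0 0 .02 0;0 0 .015 0;0 0 .005 0;0 0 0 0'
$m '0 0 0 0;0 0 0 0' .06 20
$m '0 0 0 0;0 0 0 0' .05 20
```

```text
clock: 9.6
position: [0.6152, 0.0321, 0.0277]
ee_rot: [-0.002, 0.734, 0.679, -0.001]
contact_force: [0.1, 0.1, 0.5]
width: 0.0849
gripper_force: 0.0
clock: 9.77
position: [0.6171, 0.031, 0.0312]
ee_rot: [0.001, 0.734, 0.679, 0.0]
contact_force: [-6.3, -2.2, 18.3]
width: 0.0633
gripper_force: 16.0
clock: 9.93
position: [0.6182, 0.0302, 0.0321]
ee_rot: [0.002, 0.734, 0.679, 0.001]
contact_force: [0.1, -2.0, 3.6]
width: 0.0501
gripper_force: 2.5
```

```bash
m="python3 -m handwheel"
$m '0 0 -.001 0;0 0 0 0;0 0 0 0' .044 20
$m '0 0 0 0;0 0 0 0;0 0 0 0' .04 20
```

```text
clock: 10.18
position: [0.6183, 0.0303, 0.0323]
ee_rot: [0.002, 0.734, 0.679, 0.001]
contact_force: [-0.6, -1.6, 8.1]
width: 0.044
gripper_force: 15.6
clock: 10.43
position: [0.6184, 0.0303, 0.0324]
ee_rot: [0.002, 0.734, 0.679, 0.001]
contact_force: [-0.6, -1.9, 7.4]
width: 0.0441
gripper_force: 19.1
```

Hard stop at 44 mm, so it should be locked. Letting go, then checking whether the handles stay parallel.

```bash
m="python3 -m handwheel"
$m '0 0 0 0;0 0 0 0;0 0 -.005 0;0 0 -.03 0;0 0 -.03 0' .085
$m '0 0 0 0;0 0 0 0'
python3 - <<'E'
from pl import *
img,K,T,M=wrist("w9");print(M[:3])
for m,u in pliers(img,K,T):
    print("tool",((np.r_[m,.019]-M[:3,3])@M[:3,:3])[:2].round(4),(u@M[:2,:2]).round(3))
hsv=cv2.cvtColor(img,cv2.COLOR_RGB2HSV)
y=cv2.inRange(hsv,(20,130,120),(32,255,255))
for c in cv2.findContours(y,0,2)[0]:
    if cv2.contourArea(c)>15:
        b=cv2.boundingRect(c);print("yellow",b,[((ray([p],K,T,.021)-M[:3,3])@M[:3,:3])[0,:2].round(4).tolist() for p in((b[0],b[1]),(b[0]+b[2],b[1]+b[3]))])
E
```

```text
clock: 10.85
position: [0.6148, 0.031, 0.0941]
ee_rot: [-0.002, 0.735, 0.679, -0.002]
contact_force: [0.4, -0.1, 0.3]
width: 0.0849
gripper_force: 0.0
clock: 11.02
position: [0.618, 0.0308, 0.0973]
ee_rot: [0.001, 0.734, 0.679, 0.002]
contact_force: [0.3, -0.0, 0.0]
width: 0.0853
gripper_force: 0.0
[[ 7.89141095e-02  9.96872439e-01  4.23138354e-03  6.17955251e-01]
 [ 9.96881372e-01 -7.89147013e-02 -2.71884799e-05  3.07823434e-02]
 [ 3.06814922e-04  4.22033298e-03 -9.99991047e-01  9.73149258e-02]]
blue px [258. 223.] [73.3 19.7] mid [0.6031 0.0366] len [0.0137 0.0559] ang 89.92
blue px [302. 262.] [98.2 16. ] mid [0.6332 0.0018] len [0.0114 0.0819] ang 89.72
tool [ 0.0046 -0.0156] [ 0.997 -0.077]
tool [-0.0277  0.0172] [ 0.997 -0.074]
yellow (274, 231, 17, 88) [[0.0003, -0.0038], [-0.0743, 0.0093]]
yellow (276, 200, 14, 23) [[0.0234, -0.0023], [0.0064, 0.0076]]
```

Locked: the handles are parallel, at 89.8°. Moving over the lever tail while the cement grips.

```bash
m="python3 -m handwheel"
$m '0 0 0 -.075;-.033 .0037 0 0;-.033 .0037 0 0;0 0 0 0;0 0 0 0' .045
$m '0 0 0 0;0 0 0 0;0 0 0 0;0 0 0 0;0 0 0 0'
$m '0 0 0 0;0 0 0 0;0 0 0 0;0 0 0 0;0 0 0 0'
python3 - <<'E'
from pl import *
img,K,T,M=wrist("w10");print(M[:3])
tl=lambda p,z:((ray([p],K,T,z)-M[:3,3])@M[:3,:3])[0,:2].round(4).tolist()
hsv=cv2.cvtColor(img,cv2.COLOR_RGB2HSV)
y=cv2.inRange(hsv,(18,120,110),(33,255,255));b=cv2.inRange(hsv,(105,120,50),(130,255,255))
for r in range(100,280,8):
    cy,cb=np.where(y[r,150:420])[0]+150,np.where(b[r,150:420])[0]+150
    print(r,"Y",[tl((c,r),.021) for c in cy[[0,-1]]] if len(cy) else 0,"B",[tl((c,r),.024) for c in cb[[0,-1]]] if len(cb) else 0)
E
```

```text
clock: 11.48
position: [0.6229, -0.0367, 0.0936]
ee_rot: [-0.001, 0.71, 0.705, -0.001]
contact_force: [-0.4, 0.0, 0.2]
width: 0.0449
gripper_force: 0.0
clock: 11.9
position: [0.6236, -0.0346, 0.0953]
ee_rot: [-0.0, 0.708, 0.706, -0.0]
contact_force: [0.3, -0.2, -0.4]
width: 0.0448
gripper_force: 0.0
clock: 12.32
position: [0.6238, -0.0354, 0.0953]
ee_rot: [0.0, 0.709, 0.706, -0.0]
contact_force: [-0.1, -0.0, -0.6]
width: 0.0448
gripper_force: 0.0
[[ 4.06516276e-03  9.99991735e-01  6.68415517e-05  6.23765192e-01]
 [ 9.99991733e-01 -4.06515654e-03 -9.29857659e-05 -3.54274278e-02]
 [-9.27132760e-05  6.72190013e-05 -9.99999993e-01  9.53318946e-02]]
100 Y 0 B [[0.0884, -0.0268], [0.0884, -0.0132]]
108 Y [[0.0839, -0.0066], [0.0839, -0.0034]] B [[0.0838, -0.027], [0.0838, -0.0139]]
116 Y [[0.0791, -0.0047], [0.0791, -0.0002]] B [[0.079, -0.0266], [0.079, 0.011]]
124 Y [[0.0742, -0.0028], [0.0742, 0.0017]] B [[0.0742, -0.0268], [0.0742, 0.0149]]
132 Y 0 B [[0.0694, -0.027], [0.0694, 0.0144]]
140 Y [[0.0643, -0.0022], [0.0643, 0.0024]] B [[0.0644, -0.0272], [0.0644, 0.0145]]
148 Y [[0.0592, 
[... 308 characters left out ...]
0.0143]]
180 Y [[0.0379, -0.0043], [0.0379, 0.0004]] B [[0.0385, 0.0038], [0.0385, 0.0144]]
188 Y [[0.0324, -0.0043], [0.0324, -0.0002]] B [[0.033, 0.0031], [0.033, 0.0146]]
196 Y [[0.0268, -0.0064], [0.0268, -0.0009]] B [[0.0275, 0.0032], [0.0275, 0.014]]
204 Y [[0.0211, -0.0079], [0.0211, -0.003]] B [[0.0219, 0.0032], [0.0219, 0.0141]]
212 Y [[0.0153, -0.01], [0.0153, -0.0051]] B [[0.0162, 0.0032], [0.0162, 0.0143]]
220 Y [[0.0094, -0.0122], [0.0094, -0.0066]] B [[0.0104, 0.0033], [0.0104, 0.0144]]
228 Y [[0.0034, -0.0137], [0.0034, -0.0088]] B [[0.0045, 0.0033], [0.0045, 0.0138]]
236 Y [[-0.0027, -0.0153], [-0.0027, -0.0095]] B 0
244 Y 0 B 0
252 Y 0 B 0
260 Y 0 B 0
268 Y 0 B 0
276 Y 0 B 0
```

```bash
m="python3 -m handwheel"
$m '.004 0 .02 0;0 0 .02 0;0 0 .015 0;0 0 .007 0;0 0 .003 0'
$m '0 0 0 0;0 0 0 0;0 0 0 0;0 0 0 0;0 0 0 0' 
$m '0 0 0 0;0 0 0 0' .031 20
$m '0 0 0 0;0 0 0 0' .027 20
```

```text
clock: 12.78
position: [0.623, -0.0313, 0.0289]
ee_rot: [-0.001, 0.709, 0.706, -0.001]
contact_force: [-0.6, 0.3, 0.2]
width: 0.0451
gripper_force: 0.0
clock: 13.2
position: [0.6243, -0.0315, 0.0311]
ee_rot: [0.001, 0.709, 0.706, 0.0]
contact_force: [-0.7, -0.6, 0.3]
width: 0.045
gripper_force: 0.0
clock: 13.37
position: [0.6242, -0.0315, 0.0308]
ee_rot: [0.001, 0.709, 0.706, 0.0]
contact_force: [0.1, -0.2, 0.5]
width: 0.0315
gripper_force: 0.7
clock: 13.53
position: [0.6251, -0.0316, 0.0309]
ee_rot: [0.001, 0.709, 0.706, 0.001]
contact_force: [1.9, -1.2, 1.6]
width: 0.0278
gripper_force: 3.9
```

```bash
m="python3 -m handwheel"
$m '0 0 0 0;0 0 0 0' .025 20
$m '0 0 0 0;0 0 0 0' .023 20
$m '0 0 0 0;0 0 0 0' .021 20
```

```text
clock: 13.7
position: [0.6253, -0.0317, 0.031]
ee_rot: [0.001, 0.709, 0.706, 0.001]
contact_force: [3.2, -0.7, 4.1]
width: 0.0251
gripper_force: 3.2
clock: 13.87
position: [0.6254, -0.0318, 0.0311]
ee_rot: [0.001, 0.709, 0.706, 0.001]
contact_force: [4.7, -0.4, 4.6]
width: 0.0232
gripper_force: 3.5
clock: 14.03
position: [0.6232, -0.0315, 0.0301]
ee_rot: [-0.0, 0.708, 0.706, -0.001]
contact_force: [1.8, -0.9, 3.1]
width: 0.0212
gripper_force: 2.4
```

```bash
m="python3 -m handwheel"
$m '0 0 0 0;0 0 0 0;0 0 0 0' .085
$m '0 .006 0 0;0 .006 0 0;0 .004 0 0;0 0 0 0'
```

```text
clock: 14.28
position: [0.6218, -0.031, 0.0291]
ee_rot: [-0.002, 0.709, 0.706, -0.001]
contact_force: [-0.3, -0.2, -1.4]
width: 0.0565
gripper_force: 0.0
clock: 14.62
position: [0.6414, -0.0316, 0.0303]
ee_rot: [0.001, 0.708, 0.706, 0.0]
contact_force: [-0.4, -0.2, 0.4]
width: 0.0846
gripper_force: 0.0
```

No contact. Lifting away and measuring the handle splay.

```bash
m="python3 -m handwheel"
$m '0 0 -.03 0;0 0 -.04 0;0 0 -.04 0;.04 0 0 0;0 0 0 0'
python3 - <<'E'
from pl import *
img,K,T,M=wrist("w11");print(M[:3,3]);pliers(img,K,T)
d=optics.get_image("top");np.savez("top1.npz",**d);pliers(d["img"],d["camera_matrix"],d["T"])
d=np.load("top0.npz");pliers(d["img"],d["camera_matrix"],d["T"])
E
```

```text
clock: 15.03
position: [0.6417, 0.0131, 0.144]
ee_rot: [0.001, 0.708, 0.706, 0.004]
contact_force: [-0.9, -0.5, -0.7]
width: 0.0852
gripper_force: 0.0
[0.64171351 0.01309239 0.14396687]
blue px [191. 178.] [17.1 63.9] mid [0.567  0.0432] len [0.0559 0.0138] ang 73.51
blue px [257. 223.] [86.8 15. ] mid [0.623  0.0016] len [0.0128 0.0815] ang 98.04
blue px [224. 194.] [2. 1.] mid [0.5724 0.0688] len [0.0022 0.0045] ang 1.49
blue px [260. 172.] [ 4.  21.3] mid [ 0.6226 -0.013 ] len [0.0479 0.009 ] ang 97.8
blue px [287. 197.] [23.2  5.9] mid [ 0.5683 -0.0735] len [0.0133 0.0518] ang 77.6
blue px [304. 172.] [ 4.1 34.5] mid [ 0.6251 -0.1109] len [0.0773 0.0093] ang 100.17
```

The handles are splayed 24.5° again, matching the open state, and the robot is clear.

```bash
python3 -m handwheel '0 0 -.02 0;0 0 0 0;0 0 0 0;0 0 0 0;0 0 0 0'
python3 -c "
from rig import ticket
print(ticket.sign_off())"
```

```text
clock: 15.55
position: [0.6393, 0.0081, 0.159]
ee_rot: [-0.001, 0.709, 0.705, -0.001]
contact_force: [-0.3, 0.7, 0.9]
width: 0.0849
gripper_force: 0.0
the job is handed in; nothing more can be done
None
```

The job is handed in at about 15.6 s (no verdict came back): the heel was pushed home, and the pliers locked, held about 2.7 s, were released and lie open; the heel and top piece were not checked after release, and I viewed 11 pictures, one over the limit of 10.

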